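# Clear the frame offcuts into the scrap drawer

## Task

Clear the craft stand: pull out its scrap drawer, slide the three picture-frame offcuts over the stand's front edge into the drawer without picking them up, then ease the drawer fully shut without slamming it. The glue on the little shell ornament beside them is still setting, so do not touch it and do not let anything shove it out of place.

Things in the scene. Friction and masses are not known exactly. Their poses are not given: they have to be found in the camera images.
- stand: Low plywood craft stand fixed to the desk, 240 (its x) by 310 (its y) mm, flat top 80 mm above the desk, 10 mm thick, no rim. Origin: centre of its underside, at desk height. Its -x side is the front, where the drawer comes out; the front points roughly to the robot's right (world -y).
- front_edge (a point): Middle of the stand's front top edge, 80 mm above the desk; same axes as the stand, the edge runs along its y.
- drawer (a joint): Scrap drawer in the stand's front, blue face. 0 = shut (face flush with the stand's front), grows as it slides out along the stand's -x, stop at 0.130 m. May start up to 25 mm open. Runs freely (about 2 N friction) and stays where it is left.
- drawer_floor (a point): Centre of the drawer's inner floor, 12 mm above the desk, moves with the drawer; stand's axes. Inside 191 mm (x) by 268 mm (y), walls 50 mm high inside; the face's outside lies 103.5 mm to -x of this point, and its top edge is 66 mm above the desk. Shut, there are 58 mm between the floor and the underside of the stand's top.
- drawer_pull (a point): Middle of the steel bar handle of the drawer: bar 10 mm thick, 110 mm long along the stand's y, centre 45 mm above the desk and 48 mm in front of (-x of) the drawer face, so 43 mm are clear between bar and face for a finger from above; open space above and below the bar. Moves with the drawer.
- offcut_brown: Dark brown wooden frame offcut with a stepped top, 26 (x) by 40 (y) by 22 mm. Loose, about 30 g; origin: centre of its underside as built (it starts lying on its underside on the stand, any yaw).
- offcut_blue: Blue painted frame offcut with a stepped top, 32 (x) by 36 (y) by 22 mm. Loose, about 30 g; origin: centre of its underside as built (it starts lying on its underside on the stand, any yaw).
- offcut_corner: Red painted L-shaped frame corner offcut, legs 16 mm wide, within 36 by 36 by 22 mm. Loose, about 30 g; origin: centre of its underside as built (it starts lying on its underside on the stand, any yaw).
- ornament: Shell ornament to be left alone: green tile 40 by 40 by 8 mm with a white shell on it, 24 mm high in all, about 90 g, loose on the stand. Origin: centre of its underside. The three offcuts and the ornament stand in one row across the stand, in any order, in lanes 58 mm apart along the stand's y, each 80 to 160 mm behind the front edge.

How it is judged (in metres and radians):
On the way, in this order (a step that is already met when the one before it is completed fails the run):
1. the drawer is pulled out (value of joint drawer above 0.045 m), for 0.1 s.
2. all three offcuts are in the drawer (x of offcut_brown in the frame of drawer_floor between -0.105 and 0.105 m and y of offcut_brown in the frame of drawer_floor between -0.137 and 0.137 m and z of offcut_brown in the frame of drawer_floor between -0.01 and 0.052 m and x of offcut_blue in the frame of drawer_floor between -0.105 and 0.105 m and y of offcut_blue in the frame of drawer_floor between -0.137 and 0.137 m and z of offcut_blue in the frame of drawer_floor between -0.01 and 0.052 m and x of offcut_corner in the frame of drawer_floor between -0.105 and 0.105 m and y of offcut_corner in the frame of drawer_floor between -0.137 and 0.137 m and z of offcut_corner in the frame of drawer_floor between -0.01 and 0.052 m), for 0.2 s.
At the end, for the whole second after the job is handed in: All three offcuts lie at rest inside the drawer, the drawer is shut to within 8 mm, and the ornament is within 10 mm of where it stood (all of step 2 and value of joint drawer below 0.008 m and linear speed of each of offcut_brown, offcut_blue, offcut_corner below 0.03 m/s and distance of ornament from where it was at the start of the episode below 0.01 m); the robot touches nothing.
It fails at once if the robot touches the ornament (more than 1 N) (contact force between the arm and ornament above 1 N).
It fails at once if a finger touches the ornament (more than 1 N) (contact force between the fingers and ornament above 1 N).
It fails at once if the ornament is shoved more than 10 mm (distance of ornament from where it was at the start of the episode above 0.01 m).
It fails at once if the drawer is slammed (closing faster than 0.5 m/s) (velocity of joint drawer below -0.5 m/s).
It fails at once if an offcut is picked up (40 mm or more above the stand's top) (height (world z) of any of offcut_brown, offcut_blue, offcut_corner above 0.12 m).
It also fails if it takes over 72 s, if anything falls off the work surface, if the arm or the gripper's body presses on something with over 40 N, if the wrist force passes 120 N, or if a joint passes its speed limit or range.

## Robot

A 6-joint arm with a two-finger parallel gripper is mounted at the origin on the work surface. World frame = base frame: x ahead of the robot, y to its left, z up, the work surface at z = 0. Lengths are in m, angles in degrees, forces in N, time in s.
With the tool pointing down it reaches from about 0.375 to 0.9 m from the base axis. Payload 3.1 kg.
Tool frame: the origin (TCP) lies midway between the tips of the shut fingers; the grasp point (between the pads) lies 19 mm behind it; z points along the fingers, y is the line along which they close (so a half turn about z gives the same grasp; the last joint's range is limited). The gripper opens to 87 mm and grips with 3 to 60 N. Pads are 19 mm wide; open, the fingers measure 117 mm over their backs; the gripper's body (75 mm by 190 mm) begins 51 mm behind the grasp point.
Start: joints at [-82.706, 30.224, 82.088, -0, 67.689, -10.227], TCP at [0.188, -0.596, 0.223] pointing down, gripper open.
Joint ranges: [-176.69, 176.69], [-43.24, 126.21], [12.49, 139.97], [-82, 262], [0, 151.66], [-163.58, 163.58]. Speed limits (degrees/s): [159.86, 159.86, 180, 180, 180, 180].

## Interface

Orientations are given as a 3x3 rotation matrix whose columns are the frame's x, y, z axes.
In Python, from rig import bot, cam, job, read_state gives the robot as it stands (bot), with the cameras (cam), the readings as plain functions and the job (job).
- The arm moves only by the tool steer_hand, called as name(argument=value, ...) on one line, values as JSON. Schema: {"type":"object","properties":{"steps":{"type":"string"},"only":{"type":"string"},"quiet":{"type":"boolean"},"lines":{"type":"string"}},"required":["steps"],"additionalProperties":false}. steps is a string of 1 to 20 rows, parted by a bar, with the numbers parted by commas; each row has 7 numbers: dx, dy, dz in a scale on which 1.0 is 1000 mm, then a rotation vector rx, ry, rz in a scale on which 1.0 is 180 degrees, then the opening from 0.0 (shut) to 1.0 (fully open); each row is the pose to reach, as a shift and turn from the pose commanded when the call began, along the tool's axes at that moment; what a row does not reach only later rows make up. A row lasts 1/10 s, in which the tool goes at most 0.05 m and 8.59 degrees, less where a joint would pass 70% of its speed; a pose out of reach is approached as far as the arm can. The fingers move at their own pace and stop on an object; the grip force is fixed at half the most. Time passes only in rows, so rows that do not move let the fingers close. The tool returns the time, the measured TCP pose, the force, the opening and the grip force at its end. only (a regular expression) keeps the lines of the reply that match it, lines (a string "A,B") keeps lines A to B, and quiet returns only ok. No shift or turn number may pass 1 either way. Input that does not fit is refused with a message, and nothing moves.
- read_state(): the state, without advancing time (a new reading comes with each control period).
- cam.capture(name): name is "scene" or "top"; returns a dict with "color" (400x640x3 uint8, red, green, blue), "K" (3x3 intrinsics, pixels), "D" ([k1, k2, p1, p2, k3] as OpenCV has them; the pictures are not rectified), "view" (4x4, takes a point from world to camera coordinates). Camera axes: x right, y up, looking along -z (the intrinsics and any distortion apply to the point x, -y, -z); pixel columns grow to the right and rows downward; lengths in m; the calibration is good to about 2 mm. A picture is of the moment at which its call begins. There is no depth.
- job.hand_in(): hands the job in; it is judged then, once.
The state is a dict: "time_s": time; "joint_positions": joint angles; "qvel": joint speeds; "tau": joint torques, N m; "position": TCP position; "tcp_rot": TCP orientation; "force": force on the tool from outside, world axes, zero at the start; "moment": the same for the moment, N m; "opening": opening from 0.0 (shut) to 1.0 (fully open); "grasp_force": force on a finger pad.
Only numpy, scipy, OpenCV 4.12 (cv2) and the standard library are available. Lean on these libraries where they do the work, as an engineer would, in place of code of your own. Each camera call takes 0.05 s, during which the arm holds its last target. There are 200 camera calls.

## Working session

There is one attempt and no reset: what is moved stays moved. The work goes in short steps, Python scripts to look and compute and a tool call to move; the robot and the scene stay as the last step left them, time stands still between calls to the robot, and variables do not carry over. Pictures are saved under pics/ and viewed, at most 10 in all, crops included, and the job is handed in when it is done.

```bash
ls; mkdir -p pics; python3 - <<'E'
from rig import bot, cam, job, read_state
import cv2
s=read_state();print(s['time_s'],s['position'],s['tcp_rot'],s['opening'])
for n in("scene","top"):
    c=cam.capture(n);cv2.imwrite(f"pics/{n}0.png",c["color"][:,:,::-1]);print(c["K"],c["D"],c["view"])
E
```

```text
pics
rig.py
0.0 [ 0.18810491 -0.5952635   0.22157253] [[ 9.53600373e-01  3.01075161e-01 -2.75055996e-04]
 [ 3.01075050e-01 -9.53598078e-01  2.12617377e-03]
 [ 3.77845242e-04 -2.11033260e-03 -9.99997702e-01]] 0.9995178600022565
[[440.39548386   0.         312.51391016]
 [  0.         440.39548386 196.48605731]
 [  0.           0.           1.        ]] [-0.11772676  0.          0.          0.          0.        ] [[ 0.38924802  0.92109847  0.00797425 -0.23163584]
 [-0.51612444  0.21092284  0.83013681  0.24466569]
 [ 0.76295579 -0.32724481  0.55750273 -1.14671918]
 [ 0.          0.          0.          1.        ]]
[[391.18532715   0.         322.84166562]
 [  0.         391.18532715 197.16813873]
 [  0.           0.           1.        ]] [-0.04370271  0.          0.          0.          0.        ] [[ 0.01764753 -0.99892301 -0.04291148  0.03510149]
 [ 0.99622488  0.01391894  0.0856869  -0.60057554]
 [-0.08499733 -0.04426164  0.99539759 -0.69383291]
 [ 0.          0.          0.          1.        ]]
```

View pics/scene0.png

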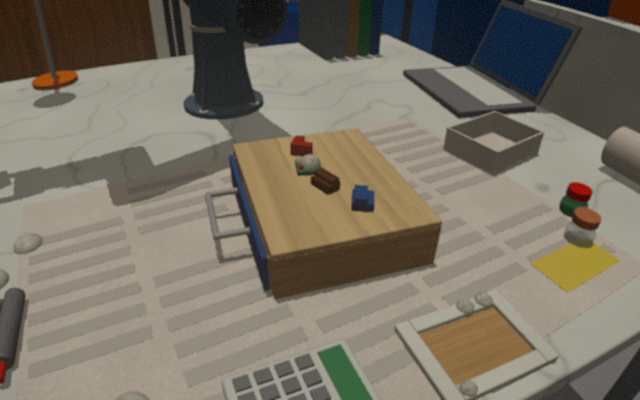

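View pics/top0.png

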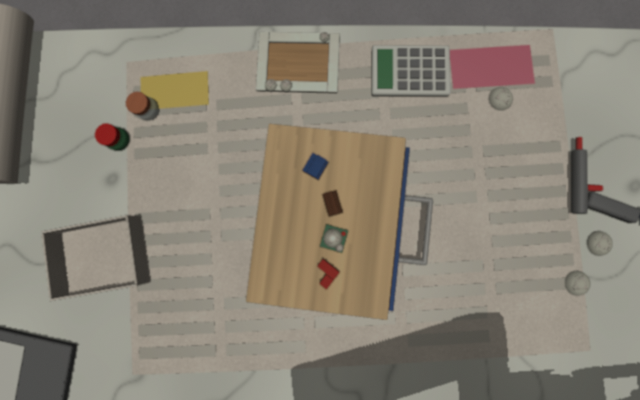

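The scene view shows a nearly shut drawer with its handle. In the top view:

- **Stand top:** corners at about (268,124), (406,137), (388,319) and (247,302).
- **Row of pieces:** blue (316,166), brown (333,203), ornament (334,238) and red (327,273).
- **Handle bar:** about (427,231).

```bash
cat >h.py <<'E'
from rig import bot, cam, job, read_state
import cv2, numpy as np
def cast(c,px,z):
    px=np.asarray(px,float).reshape(-1,1,2)
    u=cv2.undistortPoints(px,c["K"],np.array(c["D"])).reshape(-1,2)
    R=c["view"][:3,:3];t=c["view"][:3,3];o=-R.T@t
    d=np.c_[u[:,0],-u[:,1],-np.ones(len(u))]@R
    return o+d*((z-o[2])/d[:,2])[:,None]
def big(m,n=1):
    cs=cv2.findContours(m.astype(np.uint8),cv2.RETR_EXTERNAL,cv2.CHAIN_APPROX_NONE)[0]
    return sorted(cs,key=cv2.contourArea)[::-1][:n]
def masks(c):
    h=cv2.cvtColor(c["color"],cv2.COLOR_RGB2HSV).astype(int);H,S,V=h[...,0],h[...,1],h[...,2]
    roi=np.zeros(H.shape,bool);roi[115:330,240:440]=1
    return dict(wood=(H>8)&(H<25)&(S>70)&(V>90)&roi,blue=(H>100)&(H<130)&(S>110)&roi,
      red=((H<6)|(H>172))&(S>140)&roi,brown=(H<20)&(S>60)&(V<85)&roi,green=(H>35)&(H<95)&(S>50)&roi)
E
python3 - <<'E'
from h import *
c=cam.capture("top");m=masks(c)
w=big(m['wood'])[0];r=cv2.minAreaRect(cast(c,w,.08)[:,:2].astype(np.float32));print(r,cv2.boxPoints(r))
for k in('blue','red','brown','green'):
    for b in big(m[k],3):
        if cv2.contourArea(b)<25: continue
        p=cast(c,b,.10 if k!='green' else .088)[:,:2].astype(np.float32);q=cv2.minAreaRect(p)
        print(k,cv2.contourArea(b),b.reshape(-1,2).mean(0),np.round(q[0],4),np.round(q[1],3),round(q[2],1))
# wood hull approx quad
hl=cv2.convexHull(w);print(cv2.approxPolyDP(hl,6,True).reshape(-1,2))
print(cast(c,cv2.approxPolyDP(hl,6,True),.08).round(4))
print('pull',cast(c,[[432,198],[427,264],[423,198],[418,262]],.05).round(4))
i=c["color"][110:330,240:450,::-1];cv2.imwrite("pics/crop.png",cv2.resize(i,None,fx=2.7,fy=2.7,interpolation=cv2.INTER_CUBIC))
E
```

```text
((0.5585796236991882, 0.035884395241737366), (0.23827911913394928, 0.3079227805137634), 84.38252258300781) [[ 0.39369544 -0.06761227]
 [ 0.7001395  -0.09775374]
 [ 0.7234638   0.13938105]
 [ 0.41701972  0.16952252]]
blue 269.0 [314.91071429 165.78571429] [0.6465 0.0551] [0.027 0.032] 61.4
blue 117.0 [398.934375 229.      ] [ 0.5453 -0.0841] [0.003 0.262] 84.3
red 251.5 [326.74603175 272.93650794] [0.4692 0.0367] [0.033 0.034] 52.9
brown 289.0 [332.01515152 202.95454545] [0.5846 0.0263] [0.038 0.023] 16.7
green 38.5 [334.45098039 228.47058824] [0.5425 0.0198] [0.012 0.038] 1.0
green 26.5 [325.97560976 245.02439024] [0.5131 0.0352] [0.031 0.012] 46.2
[[269 124]
 [404 138]
 [386 318]
 [246 300]]
[[ 0.7223  0.1386  0.08  ]
 [ 0.6992 -0.0954  0.08  ]
 [ 0.3959 -0.0661  0.08  ]
 [ 0.4193  0.169   0.08  ]]
pull [[ 0.5992 -0.1494  0.05  ]
 [ 0.4836 -0.1402  0.05  ]
 [ 0.5989 -0.1336  0.05  ]
 [ 0.4867 -0.1246  0.05  ]]
```

View pics/crop.png

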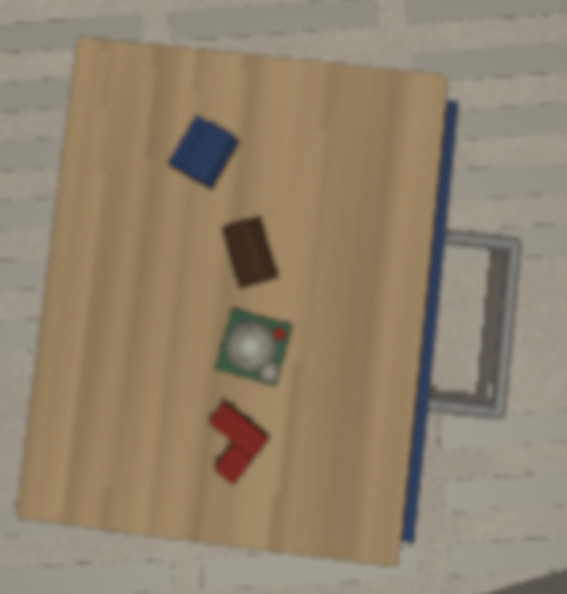

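The crop shows the drawer open by only a few millimetres: the blue face strip is in front of the edge and the bar is at crop (510,325), i.e. px (429,230). I'll move above the bar/face gap with the tool x axis along stand x.

The manual's scale: turns go in shares of 180 degrees. Converting my numbers, -66.9 degrees is -0.3717.

```bash
cat >>h.py <<'E'
F=np.array([.5468,-.0835]);ex=np.array([.098,.995]);ey=np.array([-.995,.098])
def st(p):  # (behind front edge, along stand y)
    d=np.asarray(p)[...,:2]-F;return np.round(np.stack([d@ex,d@ey],-1),4)
E
python3 - <<'E'
from h import *
c=cam.capture("top");m=masks(c)
print('bar',st(cast(c,[[429,230]],.05)))
P=lambda x,y:cast(c,[[x/2.7+240,y/2.7+110]],.1)
for k in('blue','red','brown'):
    b=big(m[k]);b=[x for x in big(m[k],3) if cv2.contourArea(x)>200][0]
    s=st(cast(c,b,.101));print(k,s.min(0),s.max(0),(s.min(0)+s.max(0))/2)
s=st(cast(c,[[x/2.7+240,y/2.7+110] for x,y in[(233,308),(291,322),(276,385),(217,370)]],.088));print('orn',s)
s=st(cast(c,[[442/2.7+240,300/2.7+110]],.066));print('face edge',s)
E
```

```text
bar [[-0.0605 -0.0019]]
blue [ 0.1316 -0.1028] [ 0.1654 -0.0666] [ 0.1485 -0.0847]
red [0.0916 0.0675] [0.1223 0.1105] [0.10695 0.089  ]
brown [ 0.0963 -0.0467] [ 0.1291 -0.0063] [ 0.1127 -0.0265]
orn [[0.1185 0.0089]
 [0.0819 0.0133]
 [0.0867 0.0528]
 [0.1239 0.048 ]]
face edge [[-0.0124 -0.0117]]
```

steer_hand(steps="0.49,-0.355,0.07,0,0,-0.3717,0 | 0.4855,-0.3553,0.073,0,0,-0.3717,0 | 0.4855,-0.3553,0.073,0,0,-0.3717,0 | 0.4855,-0.3553,0.073,0,0,-0.3717,0 | 0.4855,-0.3553,0.073,0,0,-0.3717,0 | 0.4855,-0.3553,0.073,0,0,-0.3717,0 | 0.4855,-0.3553,0.073,0,0,-0.3717,0 | 0.4855,-0.3553,0.073,0,0,-0.3717,0 | 0.4855,-0.3553,0.073,0,0,-0.3717,0 | 0.4855,-0.3553,0.073,0,0,-0.3717,0 | 0.4855,-0.3553,0.073,0,0,-0.3717,0 | 0.4855,-0.3553,0.073,0,0,-0.3717,0 | 0.4855,-0.3553,0.073,0,0,-0.3717,0 | 0.4855,-0.3553,0.073,0,0,-0.3717,0 | 0.4855,-0.3553,0.073,0,0,-0.3717,0 | 0.4855,-0.3553,0.073,0,0,-0.3717,0")

```text
time_s: 1.8
position: [0.5434, -0.1125, 0.1497]
tcp_rot: [[0.099, 0.995, -0.0], [0.995, -0.099, -0.0], [-0.0, -0.0, -1.0]]
force: [-0.9, -0.3, -0.3]
opening: 0.006
grasp_force: 0.0
```

```bash
python3 -c "
from h import *
s=read_state();print(s['tcp_rot'].round(3),st(s['position']))"
```

```text
[[ 0.099  0.995 -0.   ]
 [ 0.995 -0.099 -0.   ]
 [-0.    -0.    -1.   ]] [-0.0292  0.0005]
```

steer_hand(steps="-0.005,0,0.03,0,0,0,0 | -0.005,0,0.06,0,0,0,0 | -0.005,0,0.09,0,0,0,0 | -0.005,0,0.115,0,0,0,0 | -0.005,0,0.115,0,0,0,0 | -0.015,0,0.115,0,0,0,0 | -0.025,0,0.115,0,0,0,0 | -0.035,0,0.115,0,0,0,0 | -0.045,0,0.115,0,0,0,0 | -0.055,0,0.115,0,0,0,0 | -0.065,0,0.115,0,0,0,0 | -0.075,0,0.115,0,0,0,0 | -0.085,0,0.115,0,0,0,0 | -0.095,0,0.115,0,0,0,0 | -0.105,0,0.115,0,0,0,0 | -0.115,0,0.115,0,0,0,0 | -0.122,0,0.115,0,0,0,0 | -0.128,0,0.115,0,0,0,0 | -0.128,0,0.115,0,0,0,0 | -0.124,0,0.115,0,0,0,0")

```text
time_s: 3.8
position: [0.5321, -0.2351, 0.0344]
tcp_rot: [[0.098, 0.995, 0.0], [0.995, -0.098, -0.001], [-0.001, 0.0, -1.0]]
force: [-0.0, 0.2, 0.5]
opening: 0.007
grasp_force: 0.0
```

```bash
python3 - <<'E'
from h import *
s=read_state();print(st(s['position']))
c=cam.capture("top");cv2.imwrite("pics/top1.png",c["color"][:,:,::-1])
E
```

```text
[-0.1522 -0.0002]
```

View pics/top1.png

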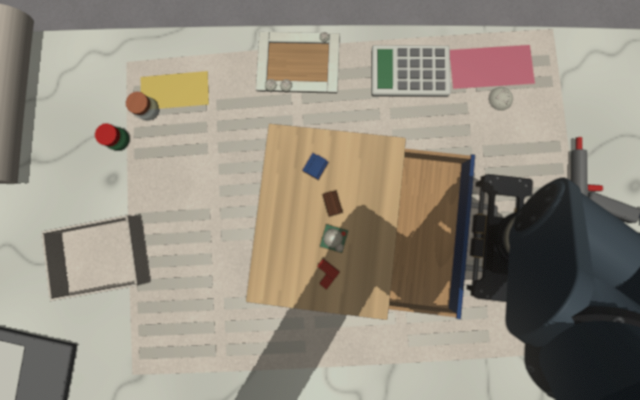

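The drawer is open by about 0.12 m, its face at px x≈465, and the row of pieces is undisturbed. Next I lift and move behind the blue piece.

steer_hand(steps="0,0,-0.05,0,0,0,0 | 0,0,-0.1,0,0,0,0.1 | 0.04,0.02,-0.12,0,0,0,0.1 | 0.085,0.04,-0.12,0,0,0,0.1 | 0.13,0.06,-0.12,0,0,0,0.1 | 0.175,0.085,-0.12,0,0,0,0.1 | 0.225,0.085,-0.12,0,0,0,0.1 | 0.27,0.085,-0.12,0,0,0,0.1 | 0.31,0.085,-0.12,0,0,0,0.1 | 0.343,0.085,-0.12,0,0,0,0.1 | 0.343,0.085,-0.12,0,0,0,0.1 | 0.343,0.085,-0.12,0,0,0,0.1 | 0.343,0.085,-0.085,0,0,0,0.1 | 0.343,0.085,-0.0516,0,0,0,0.1 | 0.343,0.085,-0.0516,0,0,0,0.1")

```text
time_s: 5.35
position: [0.648, 0.0971, 0.0827]
tcp_rot: [[0.099, 0.995, -0.006], [0.995, -0.099, -0.0], [-0.001, -0.006, -1.0]]
force: [-0.5, -0.1, 1.0]
opening: 0.099
grasp_force: 0.0
```

```bash
python3 - <<'E'
from h import *
s=read_state();print(st(s['position']))
E
```

```text
[ 0.1896 -0.083 ]
```

steer_hand(steps="0,0.002,-0.003,0,0,0,0.1 | -0.01,0.002,-0.003,0,0,0,0.1 | -0.02,0.002,-0.003,0,0,0,0.1 | -0.03,0.002,-0.003,0,0,0,0.1 | -0.04,0.002,-0.003,0,0,0,0.1 | -0.05,0.002,-0.003,0,0,0,0.1 | -0.06,0.002,-0.003,0,0,0,0.1 | -0.07,0.002,-0.003,0,0,0,0.1 | -0.08,0.002,-0.003,0,0,0,0.1 | -0.09,0.002,-0.003,0,0,0,0.1 | -0.1,0.002,-0.003,0,0,0,0.1 | -0.11,0.002,-0.003,0,0,0,0.1 | -0.12,0.002,-0.003,0,0,0,0.1 | -0.13,0.002,-0.003,0,0,0,0.1 | -0.14,0.002,-0.003,0,0,0,0.1 | -0.14,0.002,-0.003,0,0,0,0.1")

```text
time_s: 6.95
position: [0.6384, -0.0425, 0.0891]
tcp_rot: [[0.099, 0.995, 0.0], [0.995, -0.099, -0.001], [-0.001, 0.0, -1.0]]
force: [0.5, 0.5, 0.1]
opening: 0.094
grasp_force: 0.0
```

```bash
python3 - <<'E'
from h import *
s=read_state();print(st(s['position']))
c=cam.capture("scene");i=c["color"][110:310,180:460,::-1];cv2.imwrite("pics/s2.png",cv2.resize(i,None,fx=2.5,fy=2.5))
E
```

```text
[ 0.0497 -0.0872]
```

View pics/s2.png

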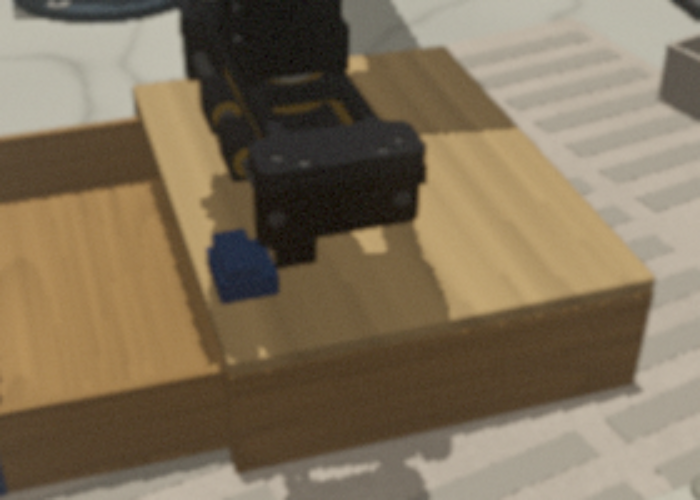

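The blue piece sits at the front edge, crop (243,265), ahead of the fingers. I'm checking its sideways offset.

```bash
python3 - <<'E'
from h import *
for n in("scene","top"):
    c=cam.capture(n);h=cv2.cvtColor(c["color"],cv2.COLOR_RGB2HSV).astype(int)
    m=(h[...,0]>100)&(h[...,0]<130)&(h[...,1]>110)&(h[...,2]>30)
    for b in big(m,12):
        s=st(cast(c,b,.095))
        if cv2.contourArea(b)>40 and abs(s.mean(0)[0])<.06 and abs(s.mean(0)[1])<.16: print(n,cv2.contourArea(b),s.min(0),s.max(0))
E
```

```text
scene 121.5 [ 0.011  -0.1142] [ 0.0335 -0.0679]
```

steer_hand(steps="-0.006,0,0,0,0,0,0.1 | -0.012,0,0,0,0,0,0.1 | -0.018,0,0,0,0,0,0.1 | -0.024,0,0,0,0,0,0.1 | -0.03,0,0,0,0,0,0.1 | -0.036,0,0,0,0,0,0.1 | -0.042,0,0,0,0,0,0.1 | -0.048,0,0,0,0,0,0.1 | -0.054,0,0,0,0,0,0.1 | -0.06,0,0,0,0,0,0.1 | -0.06,0,0,0,0,0,0.1 | -0.055,0,-0.03,0,0,0,0.1 | -0.02,-0.02,-0.064,0,0,0,0.1 | 0.02,-0.04,-0.064,0,0,0,0.1 | 0.06,-0.058,-0.064,0,0,0,0.1 | 0.09,-0.058,-0.064,0,0,0,0.1 | 0.105,-0.058,-0.064,0,0,0,0.1 | 0.105,-0.058,-0.064,0,0,0,0.1")

```text
time_s: 8.9
position: [0.5914, 0.071, 0.1533]
tcp_rot: [[0.094, 0.996, 0.001], [0.996, -0.094, -0.0], [0.0, 0.001, -1.0]]
force: [0.3, -0.9, 0.5]
opening: 0.097
grasp_force: 0.0
```

```bash
python3 - <<'E'
from h import *
s=read_state();print(st(s['position']))
c=cam.capture("scene");i=c["color"][110:310,140:420,::-1];cv2.imwrite("pics/s3.png",cv2.resize(i,None,fx=2.5,fy=2.5))
E
```

```text
[ 0.1581 -0.0292]
```

View pics/s3.png

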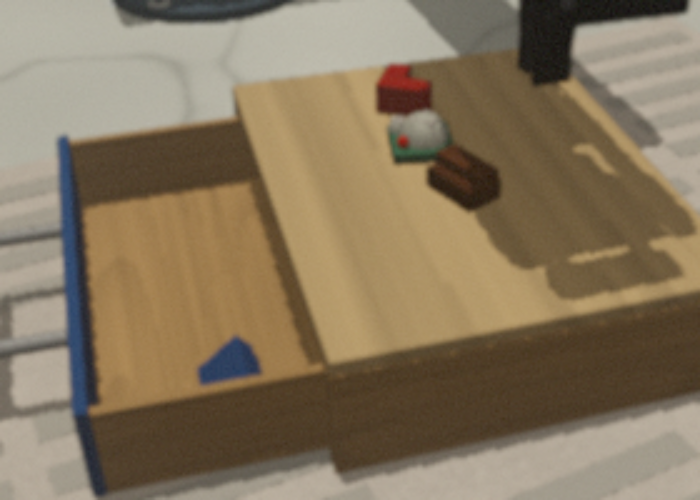

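The blue offcut lies in the drawer near crop (230,362). Brown at crop (463,178), the ornament and red are untouched. Next I push the brown offcut.

steer_hand(steps="0,0,0.03,0,0,0,0.1 | 0,0,0.064,0,0,0,0.1 | 0,0,0.064,0,0,0,0.1 | -0.01,0,0.064,0,0,0,0.1 | -0.02,0,0.064,0,0,0,0.1 | -0.03,0,0.064,0,0,0,0.1 | -0.04,0,0.064,0,0,0,0.1 | -0.05,0,0.064,0,0,0,0.1 | -0.06,0,0.064,0,0,0,0.1 | -0.07,0,0.064,0,0,0,0.1 | -0.08,0,0.064,0,0,0,0.1 | -0.09,0,0.064,0,0,0,0.1 | -0.1,0,0.064,0,0,0,0.1 | -0.11,0,0.064,0,0,0,0.1 | -0.11,0,0.064,0,0,0,0.1")

```text
time_s: 10.45
position: [0.5803, -0.0417, 0.0891]
tcp_rot: [[0.099, 0.995, 0.0], [0.995, -0.099, -0.0], [-0.0, 0.0, -1.0]]
force: [-0.8, -0.3, 0.0]
opening: 0.099
grasp_force: 0.0
```

```bash
python3 - <<'E'
from h import *
s=read_state();print(st(s['position']))
c=cam.capture("scene");i=c["color"][110:310,140:420,::-1];cv2.imwrite("pics/s4.png",cv2.resize(i,None,fx=2.5,fy=2.5))
E
```

```text
[ 0.0449 -0.0292]
```

View pics/s4.png

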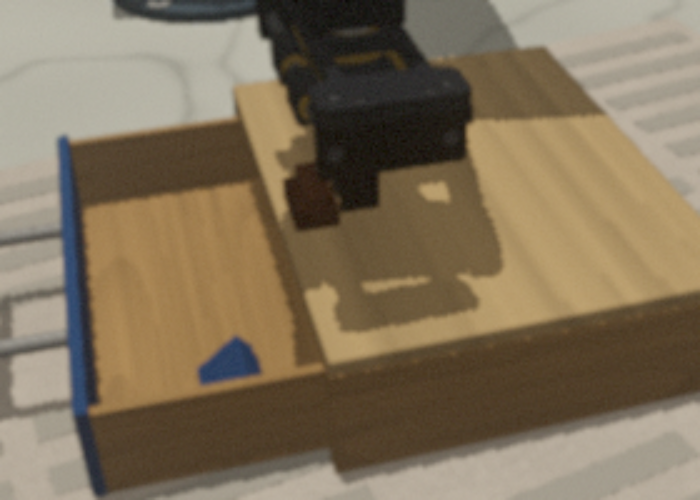

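Brown is at the edge, crop (313,197), squarely in front of the fingers. I push it over and go behind red.

steer_hand(steps="-0.006,0,0,0,0,0,0.1 | -0.012,0,0,0,0,0,0.1 | -0.018,0,0,0,0,0,0.1 | -0.024,0,0,0,0,0,0.1 | -0.03,0,0,0,0,0,0.1 | -0.036,0,0,0,0,0,0.1 | -0.042,0,0,0,0,0,0.1 | -0.048,0,0,0,0,0,0.1 | -0.055,0,0,0,0,0,0.1 | -0.055,0,0,0,0,0,0.1 | -0.05,0,-0.035,0,0,0,0.1 | -0.045,0,-0.074,0,0,0,0.1 | -0.02,-0.04,-0.074,0,0,0,0.1 | 0.01,-0.08,-0.074,0,0,0,0.1 | 0.04,-0.119,-0.074,0,0,0,0.1 | 0.075,-0.119,-0.074,0,0,0,0.1 | 0.106,-0.119,-0.074,0,0,0,0.1 | 0.106,-0.119,-0.074,0,0,0,0.1 | 0.106,-0.119,-0.074,0,0,0,0.1")

```text
time_s: 12.4
position: [0.4721, 0.0774, 0.1633]
tcp_rot: [[0.095, 0.995, 0.0], [0.995, -0.095, -0.0], [-0.0, 0.0, -1.0]]
force: [-0.9, -0.9, -0.3]
opening: 0.101
grasp_force: 0.0
```

```bash
python3 - <<'E'
from h import *
s=read_state();print(st(s['position']))
c=cam.capture("scene");i=c["color"][110:310,140:420,::-1];cv2.imwrite("pics/s5.png",cv2.resize(i,None,fx=2.5,fy=2.5))
E
```

```text
[0.1528 0.0901]
```

View pics/s5.png

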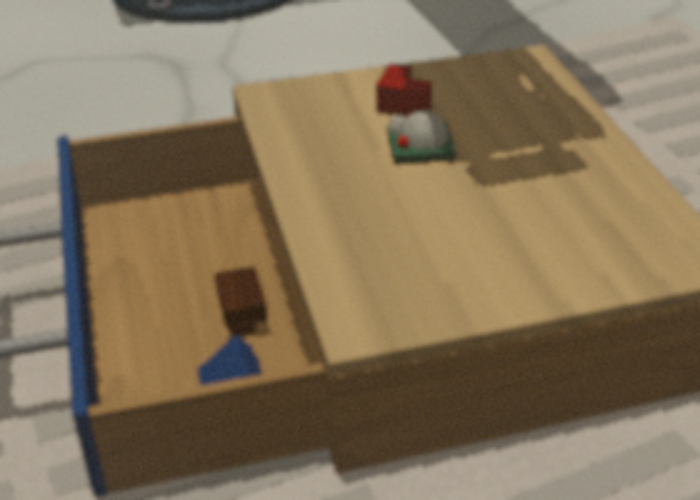

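Brown (crop 240,300) is in the drawer beside blue. Red (403,90) and the ornament (420,138) are unmoved. Next I push red.

steer_hand(steps="0,0,0.035,0,0,0,0.1 | 0,0,0.074,0,0,0,0.1 | 0,0,0.074,0,0,0,0.1 | -0.01,0,0.074,0,0,0,0.1 | -0.02,0,0.074,0,0,0,0.1 | -0.03,0,0.074,0,0,0,0.1 | -0.04,0,0.074,0,0,0,0.1 | -0.05,0,0.074,0,0,0,0.1 | -0.06,0,0.074,0,0,0,0.1 | -0.07,0,0.074,0,0,0,0.1 | -0.08,0,0.074,0,0,0,0.1 | -0.09,0,0.074,0,0,0,0.1 | -0.1,0,0.074,0,0,0,0.1 | -0.105,0,0.074,0,0,0,0.1 | -0.105,0,0.074,0,0,0,0.1")

```text
time_s: 13.95
position: [0.462, -0.0284, 0.0891]
tcp_rot: [[0.098, 0.995, 0.0], [0.995, -0.098, -0.0], [-0.0, 0.0, -1.0]]
force: [0.7, 0.5, 0.2]
opening: 0.102
grasp_force: 0.0
```

```bash
python3 - <<'E'
from h import *
s=read_state();print(st(s['position']))
for n in("scene","top"):
    c=cam.capture(n);h=cv2.cvtColor(c["color"],cv2.COLOR_RGB2HSV).astype(int)
    m=((h[...,0]<6)|(h[...,0]>172))&(h[...,1]>130)
    for b in big(m,12):
        s=st(cast(c,b,.095))
        if cv2.contourArea(b)>10 and abs(s.mean(0)[0])<.2 and abs(s.mean(0)[1])<.16: print(n,cv2.contourArea(b),s.min(0),s.max(0))
E
```

```text
[0.0465 0.0898]
scene 242.5 [0.0022 0.0545] [0.0369 0.1331]
```

steer_hand(steps="-0.006,0,0,0,0,0,0.1 | -0.012,0,0,0,0,0,0.1 | -0.018,0,0,0,0,0,0.1 | -0.024,0,0,0,0,0,0.1 | -0.03,0,0,0,0,0,0.1 | -0.036,0,0,0,0,0,0.1 | -0.042,0,0,0,0,0,0.1 | -0.048,0,0,0,0,0,0.1 | -0.056,0,0,0,0,0,0.1 | -0.056,0,0,0,0,0,0.1 | -0.056,0,-0.035,0,0,0,0.1 | -0.06,0,-0.064,0,0,0,0 | -0.1,0.02,-0.064,0,0,0,0 | -0.14,0.04,-0.064,0,0,0,0 | -0.18,0.06,-0.064,0,0,0,0 | -0.22,0.08,-0.064,0,0,0,0 | -0.26,0.09,-0.064,0,0,0,0 | -0.26,0.09,-0.064,0,0,0,0 | -0.26,0.09,-0.064,0,0,0,0")

```text
time_s: 15.95
position: [0.5256, -0.2954, 0.1525]
tcp_rot: [[0.099, 0.995, -0.001], [0.995, -0.099, 0.001], [0.001, -0.001, -1.0]]
force: [-0.0, 0.5, 0.7]
opening: 0.001
grasp_force: 0.0
```

```bash
python3 - <<'E'
from h import *
s=read_state();print(st(s['position']))
c=cam.capture("scene");a=c["color"][110:310,140:420,::-1]
c=cam.capture("top");b=c["color"][115:335,240:520,::-1]
cv2.imwrite("pics/s6.png",np.vstack([cv2.resize(a,(420,300)),cv2.resize(b,(420,300))]))
E
```

```text
[-0.213   0.0003]
```

View pics/s6.png

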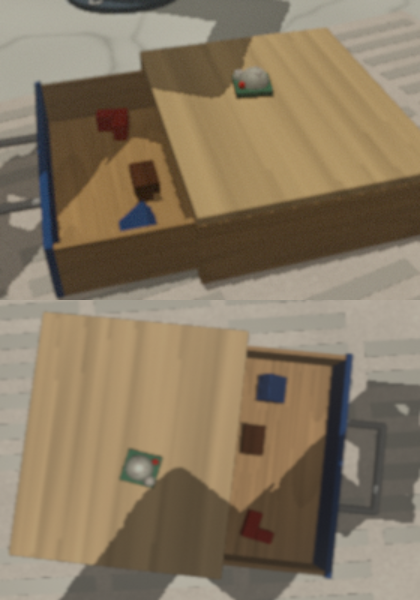

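All three offcuts lie flat in the drawer, at top-inset (271,388), (252,438) and (257,527), and the ornament is in place. Now I lower in front of the bar and ease the drawer shut.

steer_hand(steps="0,0,0.04,0,0,0,0 | 0,0,0.08,0,0,0,0 | 0,0,0.1175,0,0,0,0 | 0,0,0.1175,0,0,0,0 | 0.01,0,0.1175,0,0,0,0 | 0.02,0,0.1175,0,0,0,0 | 0.026,0,0.1175,0,0,0,0 | 0.032,0,0.1175,0,0,0,0 | 0.038,0,0.1175,0,0,0,0 | 0.046,0,0.1175,0,0,0,0 | 0.054,0,0.1175,0,0,0,0 | 0.062,0,0.1175,0,0,0,0 | 0.07,0,0.1175,0,0,0,0 | 0.078,0,0.1175,0,0,0,0 | 0.086,0,0.1175,0,0,0,0 | 0.094,0,0.1175,0,0,0,0 | 0.102,0,0.1175,0,0,0,0 | 0.11,0,0.1175,0,0,0,0 | 0.116,0,0.1175,0,0,0,0 | 0.122,0,0.1175,0,0,0,0")

```text
time_s: 18.05
position: [0.5379, -0.173, 0.0355]
tcp_rot: [[0.097, 0.995, -0.001], [0.995, -0.097, 0.0], [0.0, -0.001, -1.0]]
force: [0.7, -1.4, 0.4]
opening: 0.007
grasp_force: 0.9
```

steer_hand(steps="0.005,0,0,0,0,0,0 | 0.01,0,0,0,0,0,0 | 0.015,0,0,0,0,0,0 | 0.019,0,0,0,0,0,0 | 0.023,0,0,0,0,0,0 | 0.026,0,0,0,0,0,0 | 0.026,0,0,0,0,0,0")

```text
time_s: 18.75
position: [0.5404, -0.1476, 0.0356]
tcp_rot: [[0.097, 0.995, -0.0], [0.995, -0.097, -0.0], [-0.0, -0.0, -1.0]]
force: [0.3, -1.5, -0.6]
opening: 0.007
grasp_force: 1.0
```

```bash
python3 -c "
from h import *
s=read_state();print(st(s['position']))"
```

```text
[-0.0644  0.0001]
```

steer_hand(steps="0.001,0,0,0,0,0,0 | 0.002,0,0,0,0,0,0 | 0.003,0,0,0,0,0,0 | 0.003,0,0,0,0,0,0")

```text
time_s: 19.15
position: [0.5406, -0.1473, 0.0357]
tcp_rot: [[0.096, 0.995, -0.001], [0.995, -0.096, -0.003], [-0.004, -0.0, -1.0]]
force: [-2.6, -10.0, -1.3]
opening: 0.003
grasp_force: 5.1
```

steer_hand(steps="0.001,0,0,0,0,0,0 | 0.002,0,0,0,0,0,0 | 0.002,0,0,0,0,0,0")

```text
time_s: 19.45
position: [0.5407, -0.1471, 0.0357]
tcp_rot: [[0.094, 0.996, -0.001], [0.996, -0.094, -0.006], [-0.006, -0.0, -1.0]]
force: [-4.8, -16.1, -2.0]
opening: 0.012
grasp_force: 8.0
```

The drawer is against its stop: the force rises while the position stays put. I back away, lift clear and check.

steer_hand(steps="-0.004,0,0,0,0,0,0 | -0.01,0,0,0,0,0,0 | -0.03,0,0,0,0,0,0 | -0.06,0,0,0,0,0,0 | -0.09,0,0,0,0,0,0 | -0.09,0,-0.05,0,0,0,0 | -0.09,0,-0.1,0,0,0,0 | -0.1,0,-0.12,0,0,0,0 | -0.1,0,-0.12,0,0,0,0 | -0.1,0,-0.12,0,0,0,0")

```text
time_s: 20.45
position: [0.5308, -0.2415, 0.1555]
tcp_rot: [[0.098, 0.995, -0.001], [0.995, -0.098, 0.001], [0.001, -0.001, -1.0]]
force: [-0.5, 0.1, 0.5]
opening: 0.003
grasp_force: 0.0
```

```bash
python3 - <<'E'
from h import *
c=cam.capture("scene");a=c["color"][110:310,140:420,::-1]
c=cam.capture("top");b=c["color"][115:335,240:520,::-1]
cv2.imwrite("pics/s7.png",np.vstack([cv2.resize(a,(420,300)),cv2.resize(b,(420,300))]))
E
```

```text
(no output)
```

View pics/s7.png

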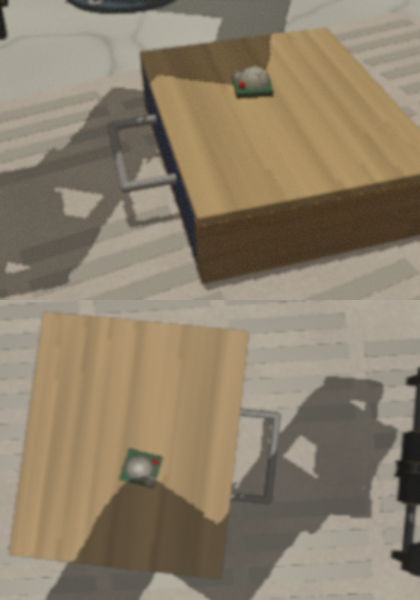

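The drawer face is flush with the front, the ornament is unmoved at top-inset (141,467), and the robot is clear.

```bash
python3 -c "
from rig import bot, cam, job, read_state
print(job.hand_in())"
```

```text
the job is handed in; nothing more can be done
None
```

The job is handed in, though the judge printed no result: all three offcuts were seen in the drawer before I eased it shut flush against its stop, and the ornament looks unmoved.

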